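# Bring the gold tesserae round to the mosaic

### The job

The bare star on the blue mosaic panel is to be laid in gold next: turn the tray of the tesserae carousel until the middle of the gold compartment points at the centre of the panel. Push slowly and gently on the dividers with a fingertip, then take the finger away. Do not grip, lift, shift or spin the carousel, and leave the panel and the other things on the table alone.

Things in the scene. Friction and masses are not known exactly. Their poses are not given: they have to be found in the camera images.
- carousel: stand of a round revolving sorting tray for mosaic tiles, loose on the table: a dark wooden disc 230 mm across on four rubber feet, about 1.8 kg, which stays still while the tray turns on it. Origin at the centre of its underside, on the vertical axis of the tray, z up
- carry_ball (a point): centre of the dark wooden carrying ball, 32 mm across, on a thin steel post that rises from the stand through the middle of the tray; top of the ball 110 mm above the table. Post and ball belong to the stand and do not turn
- tray (a joint): angle (rad) of the tray relative to the stand about the vertical axis, growing counterclockwise seen from above; no stops. At 0 the gold compartment's middle lies along the stand's x axis. The bearing drags with about 0.08 N m (1 N at 100 mm from the axis moves it), so after a slow push it stops within a few degrees. The tray, about 1.1 kg, is a plywood disc 320 mm across; its rim is 6 mm thick
- dividers: the six-armed wooden insert that divides the tray and turns with it: six upright straight radial dividers, 5 mm thick, tops 80 mm above the table, from a hub 52 mm across out to the rim, at 30, 90, 150, 210, 270 and 330 degrees counterclockwise from the gold middle. Origin on the tray's axis at table height; its x axis points through the middle of the gold compartment, z up
- gold_middle (a point): middle of the gold compartment, on the tiles, 100 mm from the carousel's axis, 43 mm above the table; its x axis points radially outward, z up. All six compartments are covered by one packed layer of tiles that stay put, tops 43 to 45 mm above the table; the tray's rim is 62 mm high. Counterclockwise from above: gold, dark blue, white, green, dark red, light blue
- panel: the mosaic panel: a fixed plywood board 280 x 300 mm lying to the robot's right, with an arched blue and green tile field, a gold sun and a bare grey star. Origin at the centre of its underside; its top is 18 mm above the table
- glue: bystander: white glue bottle with red nozzle, 56 mm across, 160 mm high, standing by the carousel; origin at the centre of its underside
- jar: bystander: dark red jar with black cap, 60 mm across, 80 mm high; origin at the centre of its underside
- mug: bystander: white mug, 76 mm across without its handle, 92 mm high; origin at the centre of its underside
- spatula: bystander: small spatula with wooden handle, 200 mm long, lying on the table; origin on its underside near the middle, its length along its x axis

How it is judged:
On the way:
1. a fingertip pushes on a divider (contact force between the fingers and dividers above 0.2 N), for 0.02 s.
At the end, for the whole second after the job is handed in: the line from the carousel's axis through the middle of the gold compartment passes within 80 mm of the panel's centre (about 7 to 12 degrees), on the panel's side; the tray is at rest (under 0.05 rad/s) and the stand is level and within 15 mm of where it stood (x of panel in the frame of gold_middle above 0.1 m and y of panel in the frame of gold_middle between -0.08 and 0.08 m and velocity of joint tray between -0.05 and 0.05 rad/s and distance of carousel from where it was at the start of the episode below 0.015 m and angle between carousel's own z axis and vertical below 0.03 rad); the robot touches nothing.
It fails at once if the tray is spun (faster than 2.5 rad/s) (velocity of joint tray above 2.5 rad/s or velocity of joint tray below -2.5 rad/s).
It fails at once if the carousel is shifted by more than 20 mm, lifted or tipped (distance of carousel from where it was at the start of the episode above 0.02 m or height (world z) of carousel above 0.006 m or angle between carousel's own z axis and vertical above 0.06 rad).
It fails at once if the carousel is gripped or pushed hard (over 20 N from the fingers), or pushed with the arm or the gripper's body (contact force between the fingers and carousel above 20 N or contact force between the arm and carousel above 2 N).
It fails at once if the panel is touched (contact force between any of the fingers, the arm and panel above 1 N).
It fails at once if a bystander is moved by more than 20 mm (distance of any of glue, jar, mug, spatula from where it was at the start of the episode above 0.02 m).
It also fails if it takes over 54 s, if anything falls off the work surface, if the arm or the gripper's body presses on something with over 40 N, if the wrist force passes 120 N, or if a joint passes its speed limit or range.

### The arm

A 6-joint arm with a two-finger parallel gripper is mounted at the origin on the work surface. World frame = base frame: x ahead of the robot, y to its left, z up, the work surface at z = 0. Lengths are in m, angles in rad, forces in N, time in s.
With the tool pointing down it reaches from about 0.25 to 0.8 m from the base axis. Payload 3.9 kg.
Tool frame: the origin (TCP) lies midway between the tips of the shut fingers; the grasp point (between the pads) lies 19 mm behind it (arm.grip_point_offset is the z of the grasp point in the tool frame, in m); z points along the fingers, y is the line along which they close (so a half turn about z gives the same grasp; the last joint's range is limited). The gripper opens to 85 mm and grips with 20 to 120 N. Pads are 22 mm wide; open, the fingers measure 114 mm over their backs; the gripper's body (76 mm by 85 mm) begins 54 mm behind the grasp point. The pads swing forward as they close: fully open they stand 13 mm farther back than shut.
Start: joints at [1.184, 0.26, -0.138, 1.173, 0, 1.571], TCP at [0.198, 0.486, 0.231] pointing down, gripper open.
Joint ranges: [-2.78, 2.78], [-0.83, 1.72], [-1.28, 1.37], [-1.9, 2.12], [-1.57, 1.48], [-3.14, 3.14]. Speed limits (rad/s): [2.57, 2.57, 3.14, 3.14, 3.14, 3.14].

### API

Orientations are given as a rotation vector (axis times angle).
In Python, from station import get_obs, viewer, workorder, arm gives the robot as it stands.
- The arm moves only by the tool drive_tool, never from a script. Its argument "commands" is a list that holds one entry, the list of rows, each a list of 5 numbers: the opening, from -1 (shut) to 1 (fully open), so that 0 is half open, then the shift along the world's x, y, z in units of 2.5 cm (1.0 is 2.5 cm), then the turn about the world's z in units of 0.08 rad (1.0 is 0.08 rad). In form: [[[claw, x, y, z, yaw], ...]]. A call has 1 to 12 rows; each row shifts and turns the commanded pose from where the row before left it; what a row does not reach is not made up. A row lasts 1/12 s, in which the tool goes at most 41.7 mm and 7.16 degrees, less where a joint would pass 70% of its speed; a pose out of reach is approached as far as the arm can. A call with a number of a shift or a turn outside -1 to 1 is refused whole. A call with a gripper value outside its range is refused whole. The fingers move at their own pace and stop on an object; "squeeze" is the grip in N (left out, the last holds). Time passes only in rows, so rows that do not move let the fingers close. It gives the time, the measured TCP pose, the force, the opening and the grip force at its end, in the units of the state.
- get_obs(): the state, without advancing time (a new reading comes with each control period).
- viewer.snapshot(name): name is "scene" or "top"; returns a dict with "img" (384x512x3 uint8, blue, green, red), "intrinsics" (3x3 intrinsics, pixels), "k1" (the pictures are not rectified: a ray, as slopes to the right and down, at radius r is drawn at 1 + k1 r^2 times it, then the intrinsics apply), "rvec" (rotation vector, rad) and "tvec" (3), from world to camera coordinates, as OpenCV has them. Camera axes: x right, y down, z forward; pixel columns grow to the right and rows downward; lengths in m; the calibration is good to about 2 mm. A picture is of the moment at which its call begins. There is no depth.
- workorder.sign_off(): hands the job in; it is judged then, once.
The state is a dict: "time_s": time; "joint_pos": joint angles; "joint_velocities": joint speeds; "effort": joint torques, N m; "ee_pos": TCP position; "orientation": TCP orientation; "wrist_force": force on the tool from outside, world axes, zero at the start; "torque": the same for the moment, N m; "gripper_width": finger opening in m; "grasp_force": force on a finger pad.
Only numpy, scipy, OpenCV 4.12 (cv2) and the standard library are available. Lean on these libraries where they do the work, as an engineer would, in place of code of your own. Each camera call takes 0.05 s, during which the arm holds its last target. There are 200 camera calls.

## Working session

There is one attempt and no reset: what is moved stays moved. The work goes in short steps, Python scripts to look and compute and a tool call to move; the robot and the scene stay as the last step left them, time stands still between calls to the robot, and variables do not carry over. Pictures are saved under pics/ and viewed, at most 10 in all, crops included, and the job is handed in when it is done.

Besides the shell and the picture viewer there is one more tool, called after "Request:" as name(argument=value, ...) on one line, values as JSON. drive_tool: Moves the arm, as the interface text tells. Its arguments: {"type":"object","properties":{"commands":{"type":"array","items":{"type":"array","items":{"type":"array","items":{"type":"number"}}}},"squeeze":{"type":"number"}},"required":["commands"]}

```bash
mkdir -p pics; cat > h.py <<'E'
import numpy as np, cv2
from station import get_obs, viewer, workorder, arm
def ray(s,uv,z):
    uv=np.array(uv,float).reshape(-1,1,2)
    n=cv2.undistortPoints(uv,np.array(s["intrinsics"],float),np.array([s["k1"],0,0,0],float)).reshape(-1,2)
    R=cv2.Rodrigues(np.array(s["rvec"],float))[0]; t=np.array(s["tvec"],float).ravel()
    d=np.c_[n,np.ones(len(n))]@R; c=-R.T@t
    return c+d*((z-c[2])/d[:,2])[:,None]
E
python3 - <<'E'
from h import *
a=viewer.snapshot("top");b=viewer.snapshot("scene")
cv2.imwrite("pics/a.png",cv2.resize(a["img"],(800,600)));cv2.imwrite("pics/b.png",cv2.resize(b["img"],(800,600)))
print(get_obs()["time_s"],get_obs()["gripper_width"],a["tvec"],a["rvec"],a["k1"])
E
```

```text
0.1 0.08555832708724499 [-0.03257403  0.55339712  1.52397529] [ 2.20440753 -2.19954573  0.09377009] -0.06804575768426789
```

View pics/a.png

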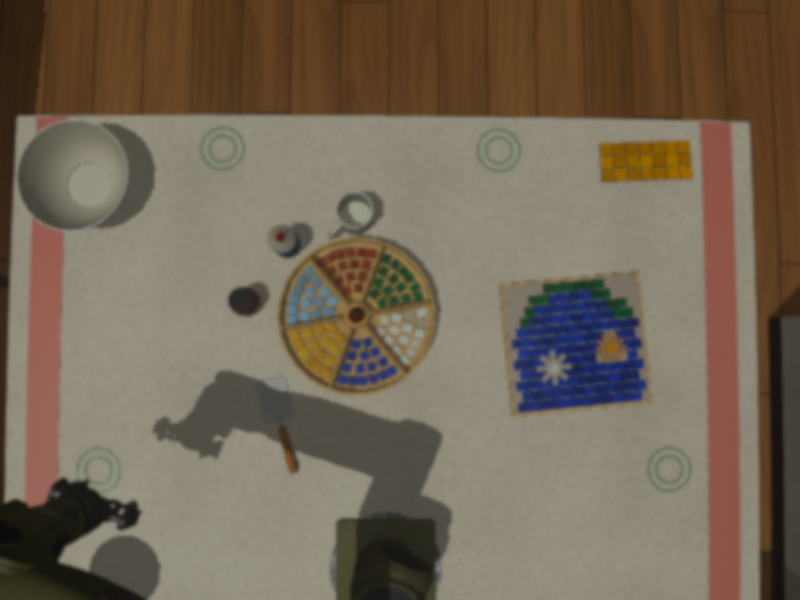

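View pics/b.png

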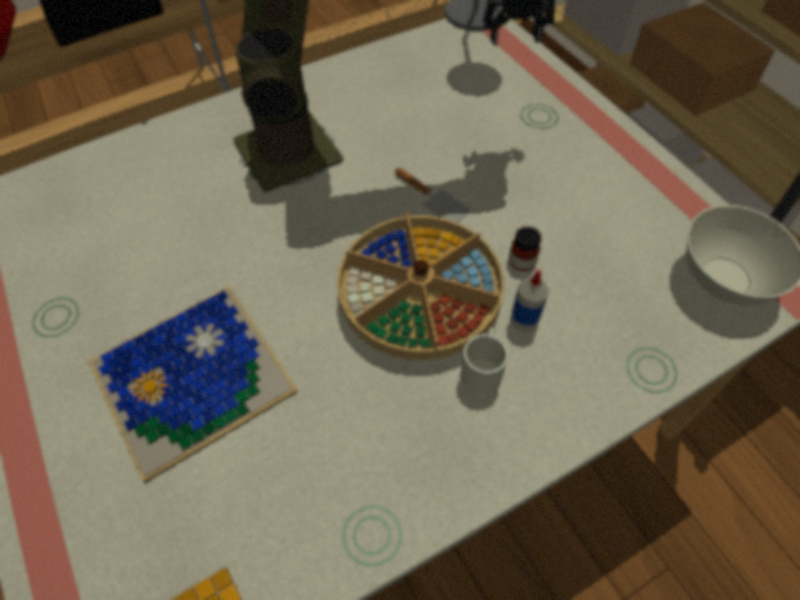

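The top view (800x600) shows the tray centred at about (360,315), gold at lower left (315,350), and the panel at about (577,343). The glue (285,238), mug (357,210), jar (245,300) and spatula (285,425) stand close by. Gold must turn about 140° counterclockwise.

```bash
cat >> h.py <<'E'
def tiles(s,c):
    hsv=cv2.cvtColor(s["img"],cv2.COLOR_BGR2HSV); out={}
    for n,lo,hi,off in (("gold",(17,150,90),(30,255,255),0),("dblue",(112,110,50),(125,255,255),60),("green",(50,110,30),(85,255,255),180),("lblue",(95,50,80),(111,200,255),300)):
        v,u=np.nonzero(cv2.inRange(hsv,lo,hi)); 
        p=ray(s,np.c_[u,v],0.044)[:,:2]-c; r=np.hypot(*p.T); p=p[(r>.04)&(r<.15)]
        if len(p)<15: continue
        m=p.mean(0); out[n]=(len(p),np.round(m+c,3).tolist(),round((np.degrees(np.arctan2(m[1],m[0]))-off)%360,1))
    return out
E
python3 - <<'E'
from h import *
S=800/512
for n,uvs in (("top",dict(ball=(357,314),rimL=(279,315),rimR=(439,314),rimT=(358,237),rimB=(358,392))),("scene",dict(ball=(421,268),rimL=(338,285),rimR=(502,283)))):
    s=viewer.snapshot(n)
    for k,u in uvs.items(): print(n,k,ray(s,np.array(u)/S,.094 if k=="ball" else .062).round(3))
    hsv=cv2.cvtColor(s["img"],cv2.COLOR_BGR2HSV)
    m=cv2.inRange(hsv,(112,110,50),(125,255,255)); m=cv2.morphologyEx(m,cv2.MORPH_CLOSE,np.ones((5,5)))
    c=max(cv2.findContours(m,0,2)[0],key=cv2.contourArea); print("field",ray(s,cv2.minAreaRect(c)[0],.018).round(3))
s=viewer.snapshot("top")
P=ray(s,np.array([(500,284),(638,272),(652,403),(512,415)])/S,.018); print("panel",P.round(3),P.mean(0).round(3),[np.linalg.norm(P[i]-P[i-1]).round(3) for i in range(4)])
for k,u,z in (("glue",(281,237),.16),("jar",(242,301),.08),("mug",(357,209),.092),("handle",(290,450),.01),("blade",(275,400),.005)): print(k,ray(s,np.array(u)/S,z).round(3))
c=ray(s,np.array((357,314))/S,.094)[0,:2]
print(c,tiles(s,c))
s=viewer.snapshot("scene"); print(tiles(s,c))
P=ray(s,np.array([(93,362),(229,291),(295,391),(146,479)])/S,.018); print("panel",P.mean(0).round(3),[np.linalg.norm(P[i]-P[i-1]).round(3) for i in range(4)])
E
```

```text
top ball [[0.523 0.058 0.094]]
top rimL [[0.522 0.216 0.062]]
top rimR [[ 0.525 -0.106  0.062]]
top rimT [[0.681 0.058 0.062]]
top rimB [[0.368 0.057 0.062]]
field [[ 0.456 -0.397  0.018]]
scene ball [[0.524 0.06  0.094]]
scene rimL [[ 0.46  -0.084  0.062]]
scene rimR [[0.611 0.188 0.062]]
field [[ 0.463 -0.404  0.018]]
panel [[ 0.59  -0.237  0.018]
 [ 0.617 -0.531  0.018]
 [ 0.341 -0.557  0.018]
 [ 0.318 -0.261  0.018]] [ 0.467 -0.397  0.018] [np.float64(0.273), np.float64(0.295), np.float64(0.277), np.float64(0.297)]
glue [[0.666 0.2   0.16 ]]
jar [[0.549 0.288 0.08 ]]
mug [[0.733 0.059 0.092]]
handle [[0.246 0.198 0.01 ]]
blade [[0.348 0.231 0.005]]
[0.52345346 0.05820192] {'gold': (741, [0.458, 0.139], np.float64(129.1)), 'dblue': (203, [0.419, 0.044], np.float64(127.8)), 'green': (101, [0.583, -0.019], np.float64(127.7)), 'lblue': (309, [0.555, 0.159], np.float64(132.7))}
{'gold': (585, [0.453, 0.136], np.float64(132.3)), 'dblue': (223, [0.415, 0.052], np.float64(123.3)), 'green': (399, [0.585, -0.02], np.float64(128.1)), 'lblue': (278, [0.545, 0.163], np.float64(138.3))}
panel [ 0.479 -0.397  0.018] [np.float64(0.267), np.float64(0.284), np.float64(0.265), np.float64(0.286)]
```

Centre is about (0.524, 0.057) and gold points at about 128.5°. The target heading is about 263°, so the turn is +135°. I'll go to the gold compartment and push the gold/dark-blue divider counterclockwise around the robot side, which is clear.

Request:
drive_tool(commands=[[[-1,0.66,-0.88,0,0],[-1,0.66,-0.88,0,0],[-1,0.66,-0.88,0,0],[-1,0.66,-0.88,0,0],[-1,0.66,-0.88,0,0],[-1,0.66,-0.88,0,0],[-1,0.66,-0.88,0,0],[-1,0.66,-0.88,0,0],[-1,0.66,-0.88,0,0],[-1,0.66,-0.88,0,0],[-1,0.66,-0.88,0,0],[-1,0.66,-0.88,0,0]]])

```text
time_s: 1.3
ee_pos: [0.3966, 0.221, 0.2314]
orientation: [0.604, 3.083, 0.0]
wrist_force: [0.3, -0.6, -0.1]
gripper_width: -0.0
grasp_force: 0.0
```

Request:
drive_tool(commands=[[[-1,0.64,-0.88,0,0],[-1,0.64,-0.88,0,0],[-1,0.64,-0.88,0,0],[-1,0.64,-0.88,0,0],[-1,0,0,-0.8,0],[-1,0,0,-0.8,0],[-1,0,0,-0.8,0],[-1,0,0,-0.8,0],[-1,0,0,-0.8,0],[-1,0,0,0,0],[-1,0,0,0,0],[-1,0,0,0,0]]])

```text
time_s: 2.3
ee_pos: [0.4607, 0.1344, 0.1322]
orientation: [0.603, 3.082, 0.001]
wrist_force: [0.9, 0.6, 0.5]
gripper_width: -0.0003
grasp_force: 0.0
```

```bash
python3 - <<'E'
from h import *
s=viewer.snapshot("scene");cv2.imwrite("pics/c.png",cv2.resize(s["img"][110:260,190:390],(800,600)))
o=get_obs();print(o["ee_pos"],o["orientation"],o["gripper_width"],o["joint_pos"],o["wrist_force"])
E
```

```text
[0.46107076 0.13453878 0.13260835] [6.03332858e-01 3.08111504e+00 1.55610264e-03] 0.00011129677666684005 [ 2.83927439e-01  2.49914067e-01 -4.25253440e-01  8.93431036e-01
 -2.06629141e-05  6.70666719e-01] [-0.01767478 -0.11874425  0.02635186]
```

View pics/c.png

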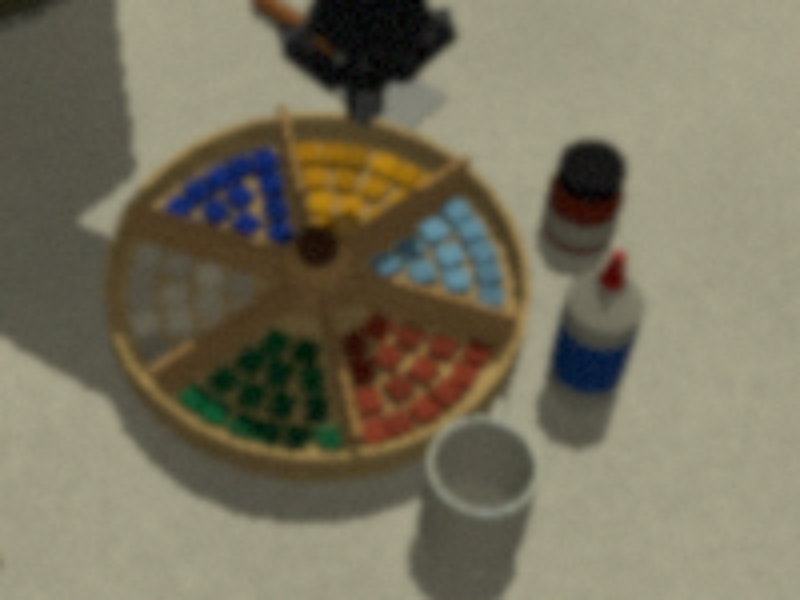

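The scene crop shows the shut fingertip above the gold compartment at (365,105), with clear space beneath. Now I'll descend and start a slow arc.

Request:
drive_tool(commands=[[[-1,0,0,-0.6,0],[-1,0,0,-0.6,0],[-1,0,0,-0.6,0],[-1,0,0,-0.6,0],[-1,0,0,-0.55,0],[-1,0,0,0,0],[-1,0,0,0,0],[-1,0,0,0,0]]])

```text
time_s: 3.02
ee_pos: [0.4613, 0.1346, 0.0589]
orientation: [0.603, 3.081, 0.002]
wrist_force: [0.2, 0.1, 0.2]
gripper_width: 0.0003
grasp_force: 0.0
```

Request:
drive_tool(commands=[[[-1,-0.14,-0.14,0,0],[-1,-0.14,-0.14,0,0],[-1,-0.14,-0.14,0,0],[-1,-0.14,-0.14,0,0],[-1,-0.11,-0.17,0,0],[-1,-0.11,-0.17,0,0],[-1,-0.11,-0.17,0,0],[-1,-0.11,-0.17,0,0],[-1,-0.08,-0.18,0,0],[-1,-0.08,-0.18,0,0],[-1,-0.08,-0.18,0,0],[-1,-0.08,-0.18,0,0]]])

```text
time_s: 4.02
ee_pos: [0.4269, 0.0848, 0.0576]
orientation: [-0.604, -3.083, -0.0]
wrist_force: [0.4, 1.1, 1.1]
gripper_width: -0.0007
grasp_force: 0.5
```

```bash
python3 - <<'E'
from h import *
s=viewer.snapshot("scene");print(tiles(s,np.array([.524,.057])))
cv2.imwrite("pics/d.png",cv2.resize(s["img"][110:260,190:390],(800,600)))
o=get_obs();print(o["ee_pos"],o["wrist_force"])
E
```

```text
{'gold': (391, [0.445, 0.129], np.float64(137.3)), 'dblue': (151, [0.41, 0.022], np.float64(137.0)), 'green': (351, [0.606, 0.001], np.float64(145.5)), 'lblue': (277, [0.515, 0.166], np.float64(154.6))}
[0.42595848 0.08395637 0.05740133] [-0.33783278 -0.44058979  0.22780753]
```

View pics/d.png

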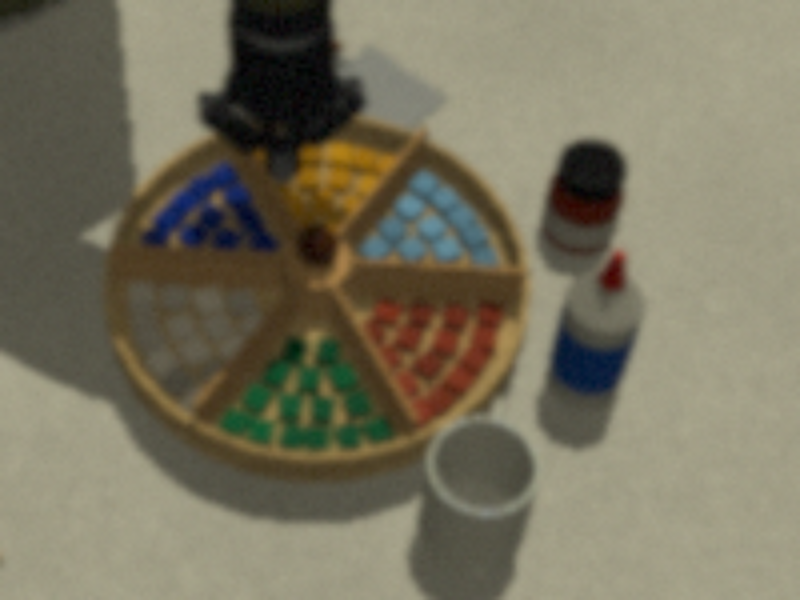

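The tray turned about 17°, with the fingertip pushing the gold/blue divider at (285,160) and forces around 1 N. I'll continue along the arc.

Request:
drive_tool(commands=[[[-1,-0.04,-0.2,0,0],[-1,-0.04,-0.2,0,0],[-1,-0.04,-0.2,0,0],[-1,-0.04,-0.2,0,0],[-1,0,-0.2,0,0],[-1,0,-0.2,0,0],[-1,0,-0.2,0,0],[-1,0,-0.2,0,0],[-1,0.04,-0.2,0,0],[-1,0.04,-0.2,0,0],[-1,0.04,-0.2,0,0],[-1,0.04,-0.2,0,0]]])

```text
time_s: 5.07
ee_pos: [0.4271, 0.0247, 0.0575]
orientation: [-0.604, -3.083, 0.0]
wrist_force: [0.3, 0.9, -0.3]
gripper_width: 0.0002
grasp_force: 0.4
```

Request:
drive_tool(commands=[[[-1,0.08,-0.18,0,0],[-1,0.08,-0.18,0,0],[-1,0.08,-0.18,0,0],[-1,0.08,-0.18,0,0],[-1,0.11,-0.16,0,0],[-1,0.11,-0.16,0,0],[-1,0.11,-0.16,0,0],[-1,0.11,-0.16,0,0],[-1,0.14,-0.14,0,0],[-1,0.14,-0.14,0,0],[-1,0.14,-0.14,0,0],[-1,0.14,-0.14,0,0]]])

```text
time_s: 6.07
ee_pos: [0.4603, -0.0232, 0.0575]
orientation: [-0.604, -3.083, 0.0]
wrist_force: [-0.1, 1.1, -0.1]
gripper_width: -0.0002
grasp_force: 0.4
```

```bash
python3 - <<'E'
from h import *
for n in("scene","top"):
    s=viewer.snapshot(n);print(tiles(s,np.array([.524,.057])))
o=get_obs();p=o["ee_pos"][:2]-np.array([.524,.057]);print(o["ee_pos"],o["wrist_force"],np.hypot(*p),np.degrees(np.arctan2(p[1],p[0]))%360)
E
```

```text
{'gold': (205, [0.453, 0.023], np.float64(205.7)), 'dblue': (226, [0.529, -0.044], np.float64(212.9)), 'green': (301, [0.61, 0.118], np.float64(215.3)), 'lblue': (209, [0.427, 0.111], np.float64(210.7))}
{'gold': (173, [0.43, 0.041], np.float64(189.6)), 'dblue': (95, [0.551, -0.036], np.float64(226.1)), 'green': (95, [0.611, 0.111], np.float64(211.8)), 'lblue': (292, [0.431, 0.106], np.float64(212.0))}
[ 0.46117745 -0.02353651  0.05765656] [-0.599777   -0.47686479 -0.34700008] 0.10214109119040425 232.04396992612516
```

Request:
drive_tool(commands=[[[-1,0.17,-0.11,0,0],[-1,0.17,-0.11,0,0],[-1,0.17,-0.11,0,0],[-1,0.17,-0.11,0,0],[-1,0.19,-0.07,0,0],[-1,0.19,-0.07,0,0],[-1,0.19,-0.07,0,0],[-1,0.19,-0.07,0,0],[-1,0.2,-0.03,0,0],[-1,0.2,-0.03,0,0],[-1,0.15,-0.02,0,0],[-1,0.1,-0.01,0,0]]])

```text
time_s: 7.17
ee_pos: [0.5132, -0.0432, 0.0576]
orientation: [0.604, 3.082, -0.0]
wrist_force: [-0.8, 1.3, -0.1]
gripper_width: -0.0001
grasp_force: 0.4
```

Request:
drive_tool(commands=[[[-1,0,0,0,0],[-1,0,0,0,0],[-1,0,0,0,0]]])

```text
time_s: 7.42
ee_pos: [0.5123, -0.0431, 0.0576]
orientation: [0.604, 3.083, -0.0]
wrist_force: [0.5, -0.3, -0.4]
gripper_width: -0.0
grasp_force: 0.0
```

```bash
python3 - <<'E'
from h import *
for n in("scene","top"):
    s=viewer.snapshot(n);print(tiles(s,np.array([.524,.057])))
    if n=="scene": cv2.imwrite("pics/e.png",cv2.resize(s["img"][110:260,190:390],(800,600)))
o=get_obs();p=o["ee_pos"][:2]-np.array([.524,.057]);print(o["ee_pos"],o["wrist_force"],np.hypot(*p),np.degrees(np.arctan2(p[1],p[0]))%360)
E
```

```text
{'gold': (168, [0.494, -0.031], np.float64(251.0)), 'dblue': (338, [0.587, -0.023], np.float64(248.0)), 'green': (250, [0.559, 0.16], np.float64(251.4)), 'lblue': (209, [0.437, 0.066], np.float64(234.4))}
{'gold': (81, [0.491, 0.014], np.float64(232.6)), 'dblue': (94, [0.606, -0.01], np.float64(260.8)), 'green': (102, [0.571, 0.152], np.float64(243.9)), 'lblue': (253, [0.422, 0.061], np.float64(238.0))}
[ 0.51215062 -0.04307399  0.05760163] [-0.42979405 -0.02759056 -0.43390638] 0.10077306595332183 263.24726710816435
```

View pics/e.png

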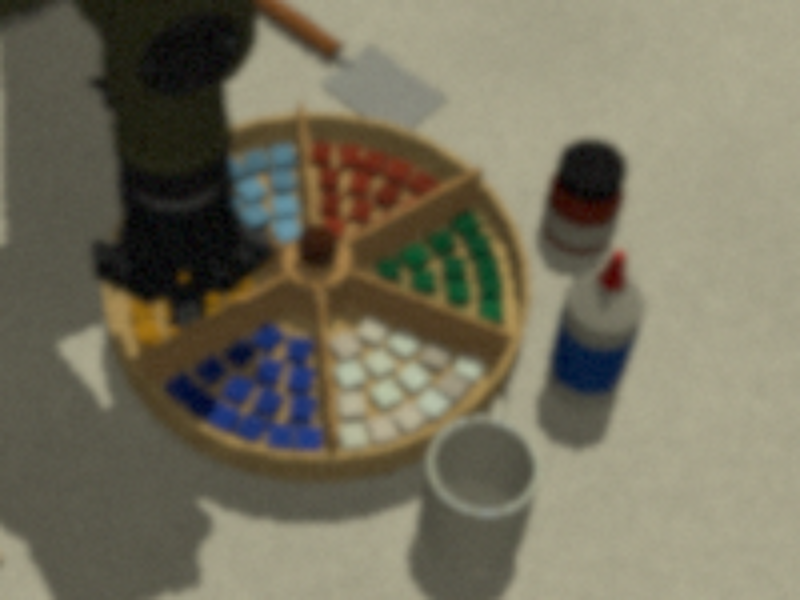

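The crop shows the tray moved to about 245°, with gold under the gripper and the stand unmoved. About 18° more is needed.

Request:
drive_tool(commands=[[[-1,0.15,-0.01,0,0],[-1,0.18,-0.01,0,0],[-1,0.18,0,0,0],[-1,0.18,0.01,0,0],[-1,0.18,0.02,0,0],[-1,0.15,0.03,0,0],[-1,0.1,0.02,0,0],[-1,0.05,0.01,0,0],[-1,0,0,0,0],[-1,0,0,0,0],[-1,0,0,0,0]]])

```text
time_s: 8.43
ee_pos: [0.5417, -0.0414, 0.0576]
orientation: [0.604, 3.083, -0.0]
wrist_force: [-0.5, 0.2, 0.1]
gripper_width: -0.0001
grasp_force: 0.0
```

Request:
drive_tool(commands=[[[-1,-0.3,0,0,0],[-1,-0.3,0,0,0],[-1,0,0,0.8,0],[-1,0,0,0.9,0],[-1,0,0,0.9,0],[-1,0,0,0.9,0],[-1,0,0,0.9,0],[-1,0,0,0.9,0],[-1,0,0,0.9,0],[-1,0,0,0,0]]])

```text
time_s: 9.27
ee_pos: [0.5282, -0.0415, 0.2171]
orientation: [0.603, 3.076, 0.001]
wrist_force: [1.2, 0.2, -0.2]
gripper_width: -0.0003
grasp_force: 0.0
```

Request:
drive_tool(commands=[[[-1,-0.9,0,0,0],[-1,-0.9,0,0,0],[-1,-0.9,0,0,0],[-1,-0.9,0,0,0],[-1,-0.9,0,0,0],[-1,-0.9,0,0,0],[-1,-0.8,0,0,0],[-1,0,0,0,0],[-1,0,0,0,0]]])

```text
time_s: 10.02
ee_pos: [0.3697, -0.0412, 0.2121]
orientation: [-0.604, -3.082, 0.0]
wrist_force: [1.1, 0.2, 0.0]
gripper_width: -0.0001
grasp_force: 0.0
```

```bash
python3 - <<'E'
from h import *
for n in("scene","top"):
    s=viewer.snapshot(n);print(tiles(s,np.array([.524,.057])))
    if n=="top": cv2.imwrite("pics/f.png",cv2.resize(s["img"],(800,600)))
o=get_obs();print(o["ee_pos"],o["time_s"])
E
```

```text
{'gold': (689, [0.506, -0.037], np.float64(259.3)), 'dblue': (397, [0.604, -0.006], np.float64(261.6)), 'green': (268, [0.527, 0.166], np.float64(268.5)), 'lblue': (268, [0.433, 0.032], np.float64(255.3))}
{'gold': (696, [0.508, -0.037], np.float64(260.7)), 'dblue': (193, [0.606, -0.001], np.float64(264.4)), 'green': (116, [0.542, 0.163], np.float64(260.3)), 'lblue': (297, [0.428, 0.025], np.float64(258.6))}
[ 0.37182988 -0.04133137  0.21242719] 10.1167
```

View pics/f.png

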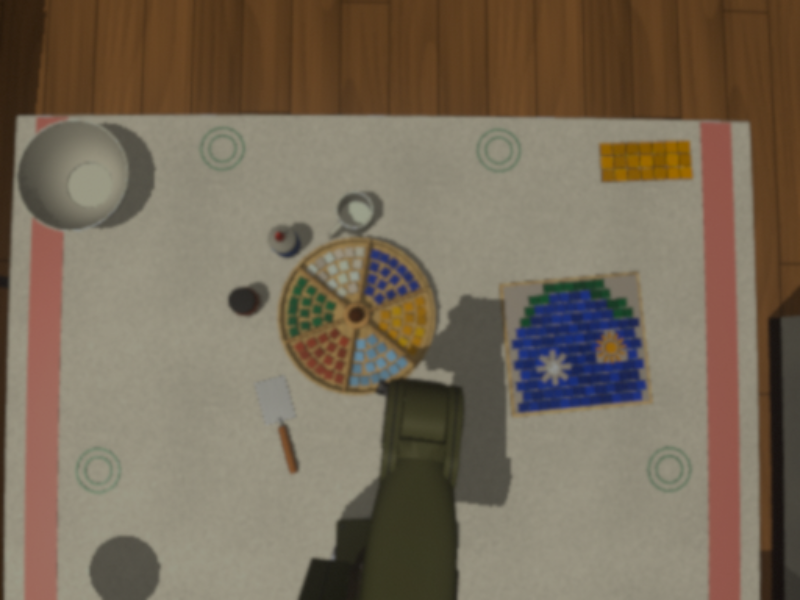

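The top view shows gold at (403,322) pointing at the panel at (577,343). The heading is about 261° against 263°, a miss of roughly 20 mm where 80 mm is allowed. The stand and bystanders haven't moved, and the arm is clear.

```bash
python3 -c "
from h import *
print(workorder.sign_off())"
```

```text
the job is handed in; nothing more can be done
None
```

The tray is turned so the gold compartment points at the panel's centre to within about 2 degrees by camera; the finger is withdrawn, nothing else moved in the last picture, and the job is handed in, with no verdict returned.

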